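# Load the bodywork touch-up caddy

## Robot

A 7-joint arm with a two-finger parallel gripper is mounted at the origin on a cart in front of the work surface, level with it; the furniture and walls round the work are solid. World frame = base frame: x ahead of the robot, y to its left, z up, the work surface at z = 0. Lengths are in m, angles in rad, forces in N, time in s.
With the tool pointing down it reaches from about 0.4 to 0.85 m from the base axis. Payload 10.4 kg.
Tool frame: the origin (TCP) lies at the very end of the fingers, on their centre line; the grasp point (between the pads) lies 19 mm behind it; z points along the fingers, y is the line along which they close (so a half turn about z gives the same grasp; the last joint's range is limited). The gripper opens to 85 mm and grips with 20 to 120 N. Pads are 22 mm wide; open, the fingers measure 114 mm over their backs; the gripper's body (76 mm by 85 mm) begins 54 mm behind the grasp point. The pads swing forward as they close: fully open they stand 13 mm farther back than shut.
Start: joints at [1.157, 0.332, -0.065, 1.46, 0.022, 1.35, -0.088], TCP at [0.238, -0.578, 0.231] pointing down, gripper open.
Joint ranges: [-2.6, 2.6], [-0.5, 2.12], [-1.47, 1.34], [0.16, 2.42], [-1.27, 4.41], [0.06, 2.06], [-2.6, 2.6]. Speed limits (rad/s): [2.22, 2.22, 2.79, 2.79, 3.14, 3.14, 3.14].

## Interface

Orientations are given as a unit quaternion [x, y, z, w].
In Python, from workcell import manip, optics gives the robot as it stands.
- The arm moves only by the tool jog_arm, never from a script. Its arguments are lists of equal length, an entry for each row: "dr": the turn, a rotation vector about the tool's x, y, z normalised to -1 to 1, where 1 is 4 degrees, a list of three; "translation": the shift along the tool's x, y, z normalised to -1 to 1, where 1 is 0.025 m, a list of three; "jaw": the opening, from 0 (shut) to 1 (fully open). A call has 1 to 10 rows; each row shifts and turns the commanded pose from where the row before left it, along the tool's axes as they then stand; what a row does not reach is not made up. A row lasts 1/10 s, in which the tool goes at most 50 mm and 8.59 degrees, less where a joint would pass 70% of its speed; a pose out of reach is approached as far as the arm can. A call with a number of a shift or a turn outside -1 to 1 is refused whole. A call with a gripper value outside its range is refused whole. The fingers move at their own pace and stop on an object; "squeeze" is the grip in N (left out, the last holds). Time passes only in rows, so rows that do not move let the fingers close. It gives the time, the measured TCP pose, the force, the opening and the grip force at its end, in the units of the state.
- manip.get_obs(): the state, without advancing time (a new reading comes with each control period).
- optics.camera(name): name is "side" or "top" or "wrist"; returns a dict with "color" (384x512x3 uint8, red, green, blue), "mtx" (3x3 intrinsics, pixels), "R" (3x3) and "t" (3): a world point X has camera coordinates R X + t. Camera axes: x right, y down, z forward; pixel columns grow to the right and rows downward; lengths in m; the calibration is good to about 2 mm. A picture is of the moment at which its call begins. There is no depth.
- manip.hand_in(): hands the job in; it is judged then, once.
The state is a dict: "clock": time; "joint_pos": joint angles; "joint_velocities": joint speeds; "tau": joint torques, N m; "position": TCP position; "ee_rot": TCP orientation; "ft_force": force on the tool from outside, world axes, zero at the start; "torque": the same for the moment, N m; "grip_width": opening from 0.0 (shut) to 1.0 (fully open); "grasp_force": force on a finger pad.
Only numpy, scipy, OpenCV 4.12 (cv2) and the standard library are available. Lean on these libraries where they do the work, as an engineer would, in place of code of your own. Each camera call takes 0.05 s, during which the arm holds its last target. There are 200 camera calls.

## Task

Load the plywood caddy with the grey touch-up kit for the bike model, each thing upright and fully home in its own holder: the grey-capped spray can in the tall cup, the pot of filler in the low ring, the wide cream masking tape flat over the peg, and the sanding block flat between the four corner stops. Leave the black-capped can and the narrow yellow tape alone where they are; they belong to another job.

Things in the scene. Friction and masses are not known exactly. Their poses are not given: they have to be found in the camera images.
- spray_can_grey: aerosol can standing upright: pale printed body, dark GREY cap; 136 mm tall, body 61 mm and cap 66 mm in diameter (the cap, from 79 mm up, is the widest part), 0.14 kg; origin at the centre of its underside, z up. Belongs in can_cup.
- masking_roll: roll of cream-coloured masking tape lying flat, the WIDE one: 104 mm outside diameter, 24 mm high, round open core about 68 mm clear, so the ring of tape is about 17 mm thick and is pinched with one finger in the core and one outside; origin at the centre of its underside, z up. Belongs on tape_peg.
- grey_pot: round matt grey open pot with a dab of turquoise filler in its mouth, standing upright: 62 mm in diameter, 49 mm tall with the dab (wall to 46 mm), 0.09 kg; origin at the centre of its underside, z up. Belongs in pot_ring.
- sand_block: black sanding block lying flat on its abrasive: 40 mm along its own x, 70 mm along its own y, 23 mm high; origin at the centre of its underside, z up. Belongs between the block_stops.
- spray_can_black: look-alike that does not belong: the same aerosol can, same size, but with a BLACK cap; origin at the centre of its underside. Leave it standing where it is.
- masking_roll_b: look-alike that does not belong: thin mustard-YELLOW lining tape lying flat, 98 mm outside diameter, only 12 mm high; origin at the centre of its underside. Leave it lying where it is.
- can_cup: TALL blue open cup for the can: 77 mm inside, 86 outside, rim 45 mm above the origin; on a grey tile 126 x 126 x 5 mm. Four such fixed tiles stand 2 by 2, 132 mm apart, in random order, turned like the fixed plywood caddy (284 mm square, lips 20 mm above the table, 53 mm tall rod handles at its two y ends). Origin: centre of the tile's underside, 10 mm above the table; floor 5 mm above it.
- pot_ring: holder for the pot: grey tile as above that carries a LOW blue ring, 79 mm inside, 85 mm outside, rim 18 mm above the tile's underside. Origin at the centre of the tile's underside; the pot stands on the tile's top, 5 mm above the origin.
- tape_peg: holder for the tape: grey tile as above with one blue round PEG in its middle, 18 mm in diameter, its top 42 mm above the tile's underside. Origin at the centre of the tile's underside; the roll lies on the tile's top, 5 mm above the origin, with the peg standing in its core.
- block_stops: holder for the sanding block: grey tile as above with four blue L-shaped CORNER STOPS, tops 18 mm above the origin, enclosing 56 mm along its own x and 86 mm along its own y; the long sides are open for 48 mm in the middle, room for fingers beside the block. Origin: centre of the tile's underside; the block lies 5 mm above it, long side along the tile's y.
Mind the look-alikes: they are no part of the job. Leave any blue look-alike of the sand_block alone.

How it is judged:
By the outcome, as a careful person would: the job done as asked, in the order asked, and still so for the second after the job is handed in, with the robot touching nothing.
It also fails if it takes over 93 s, if anything falls off the work surface, if the arm or the gripper's body presses on something with over 40 N, if the wrist force passes 120 N, or if a joint passes its speed limit or range.

## Working session

There is one attempt and no reset: what is moved stays moved. The work goes in short steps, Python scripts to look and compute and a tool call to move; the robot and the scene stay as the last step left them, time stands still between calls to the robot, and variables do not carry over. Pictures are saved under pics/ and viewed, at most 14 in all, crops included, and the job is handed in when it is done.

Besides the shell and the picture viewer there is one more tool, called after "Call:" as name(argument=value, ...) on one line, values as JSON. jog_arm: Moves the arm, as the interface text tells. Scaled input: -1 to 1 covers 0.025 m each way for a shift and 4 degrees each way for a turn. Its arguments: {"type":"object","properties":{"dr":{"type":"array","items":{"type":"array","items":{"type":"number"}}},"translation":{"type":"array","items":{"type":"array","items":{"type":"number"}}},"jaw":{"type":"array","items":{"type":"number"}},"squeeze":{"type":"number"}},"required":["dr","translation","jaw"]}

```bash
ls; mkdir -p pics; python3 - <<'E'
from workcell import manip, optics
import cv2,numpy as np
np.set_printoptions(precision=4,suppress=True)
o=manip.get_obs();print(o)
for n in("top","side"):
    c=optics.camera(n);np.savez(f"pics/{n}0.npz",**c);print(n,c["mtx"],c["R"],c["t"])
    cv2.imwrite(f"pics/{n}0.png",cv2.resize(c["color"][:,:,::-1],(800,600),interpolation=cv2.INTER_CUBIC))
E
```

```text
pics
{'clock': 0.0, 'joint_pos': array([ 1.1574,  0.3329, -0.0647,  1.4609,  0.0216,  1.3499, -0.0885]), 'joint_velocities': array([-0.0007, -0.0019, -0.0001, -0.0004,  0.0007, -0.0007, -0.0004]), 'tau': array([ -0.0004, -62.5445,   0.0489, -39.1601,   0.0161,   0.01  ,
         0.    ]), 'position': array([ 0.2379, -0.5775,  0.2305]), 'ee_rot': array([ 0.981 ,  0.1942, -0.0002, -0.0007]), 'ft_force': array([-0.9528, -0.4748,  0.0889]), 'torque': array([ 0.0316, -0.0168,  0.0326]), 'grasp_force': 0.0, 'grip_width': 0.998936455766567}
top [[398.6648   0.     259.812 ]
 [  0.     398.6648 191.6667]
 [  0.       0.       1.    ]] [[-0.0116 -0.9999 -0.0005]
 [-0.9765  0.0115 -0.2152]
 [ 0.2152 -0.002  -0.9766]] [-0.0343  0.4634  1.1073]
side [[360.7964   0.     257.1886]
 [  0.     360.7964 191.2574]
 [  0.       0.       1.    ]] [[-0.9861 -0.1646 -0.0207]
 [-0.0934  0.6539 -0.7508]
 [ 0.1371 -0.7385 -0.6602]] [0.4575 0.0912 1.1075]
```

View pics/top0.png

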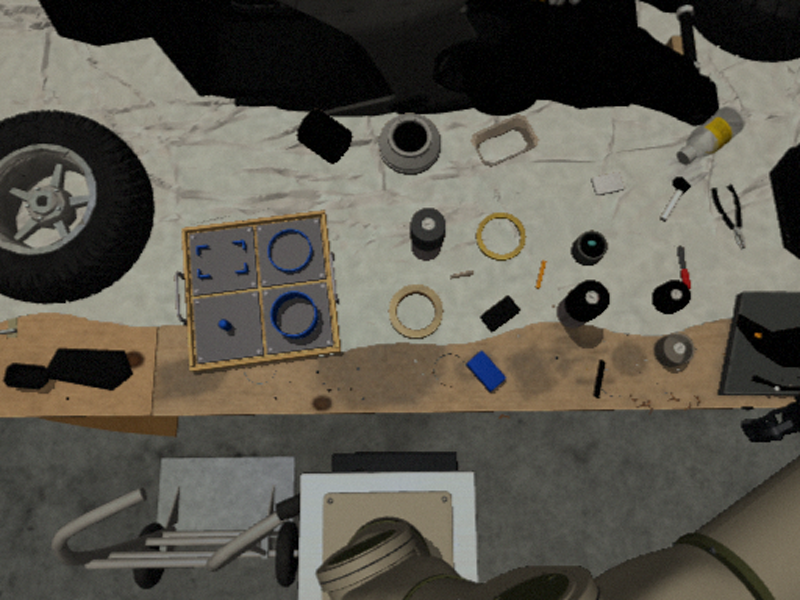

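View pics/side0.png

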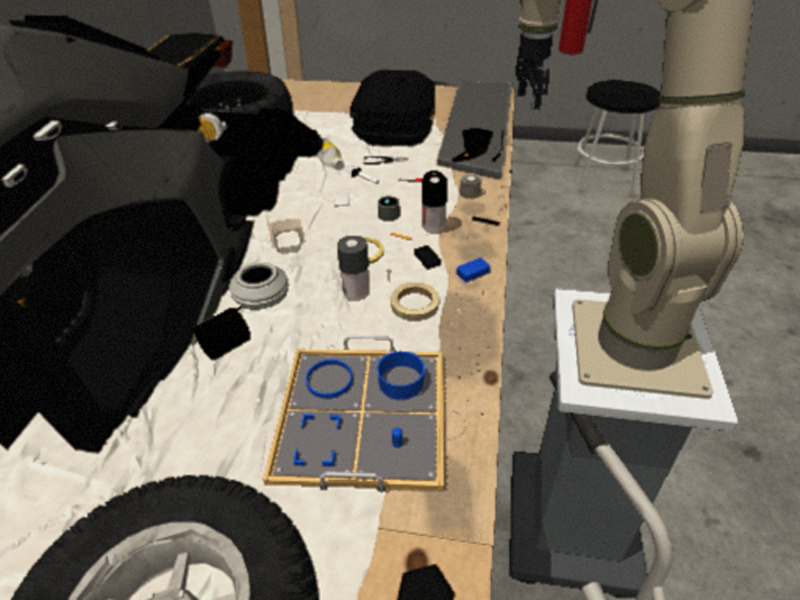

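The top view shows the caddy at about (262,290), with stops top-left, ring top-right, peg bottom-left and cup bottom-right. Candidates, in top-view pixels:
- **Cans:** the grey cap is at (428,228) and the black cap at (588,300). I take the first.
- **Tapes:** the wide cream roll is at (416,311) and the thin yellow one at (501,236). I take the cream one.
- **Blocks:** the black block is at (500,313) and the blue one at (486,370). I take the black one.
- **Pots:** the pot with the turquoise dab is at (590,247). The jars at (675,350) and (410,143) have no dab.

I'll confirm these in one enlarged crop and measure at the same time.

```bash
cat > h.py <<'E'
import numpy as np,cv2
def ray(c,uv):
    d=np.linalg.inv(c["mtx"])@np.array([uv[0],uv[1],1.]);R=c["R"]
    return -R.T@c["t"],R.T@d
def plane(c,uv,z):
    o,d=ray(c,uv);return o+d*(z-o[2])/d[2]
def proj(c,X):
    p=c["mtx"]@(c["R"]@np.asarray(X)+c["t"]);return p[:2]/p[2]
def blobs(m,amin=15):
    n,l,s,ce=cv2.connectedComponentsWithStats(m.astype(np.uint8))
    return [(s[i],ce[i],l==i) for i in range(1,n) if s[i][4]>=amin]
E
python3 - <<'E'
from h import *
np.set_printoptions(precision=4,suppress=True)
T=np.load("pics/top0.npz");S=np.load("pics/side0.npz")
a=cv2.resize(T["color"][115:255,110:443,::-1],(800,336),interpolation=cv2.INTER_CUBIC)
b=cv2.resize(S["color"][95:315,160:330,::-1],(408,528)[0:2],interpolation=cv2.INTER_CUBIC)[:260]
im=np.zeros((600,800,3),np.uint8);im[:336]=a;im[340:600,:408]=b
cv2.imwrite("pics/crop.png",im)
for n,c in(("top",T),("side",S)):
    hsv=cv2.cvtColor(c["color"],cv2.COLOR_RGB2HSV);h,s,v=[hsv[...,i].astype(int) for i in range(3)]
    for nm,m in(("blue",(h>100)&(h<130)&(s>120)&(v>50)),("yel",(h>15)&(h<35)&(s>60)&(v>90)),("dark",(v<45)),("turq",(h>75)&(h<98)&(s>80)&(v>50)),("midgrey",(v>=45)&(v<95)&(s<60))):
        print(n,nm)
        for st,ce,_ in blobs(m):
            if 90<st[1]<320 and 100<st[0]<450 : print("  ",st,ce.round(1),plane(c,ce,0.0)[:2])
E
```

```text
top blue
   [171 147  29  27 135] [185.1 160. ] [0.577  0.1896]
   [149 154   8   6  23] [153.4 155.3] [0.5931 0.2882]
   [125 157   8   6  22] [127.8 158.5] [0.584  0.3669]
   [151 168   7   7  23] [155. 172.] [0.5398 0.2811]
   [126 172   9   6  24] [128.8 175.5] [0.5297 0.3606]
   [173 186  30  31 159] [187.6 200.8] [0.4483 0.1784]
   [140 204   6   6  25] [142.2 206.6] [0.4322 0.3145]
   [299 225  24  25 320] [310.6 237.1] [ 0.3348 -0.1886]
top yel
   [304 136  33  31 311] [320.1 150.6] [ 0.6024 -0.2285]
   [342 166   8  19  70] [345.8 175.4] [ 0.5221 -0.3035]
   [249 182  35  34 460] [265.8 198.9] [ 0.4515 -0.0576]
top dark
   [431 114  11  10  66] [435.6 117.7] [ 0.707  -0.5985]
   [263 147  22  17 181] [273.3 155.8] [ 0.5873 -0.0829]
   [178 149  12   4  19] [182.4 149.7] [0.6103 0.1991]
   [366 149  22  21 303] [376.7 159. ] [ 0.5731 -0.4019]
   [182 169  16   7  23] [189.7 172.9] [0.5357 0.1743]
   [359 180  31  29 534] [373.9 193.7] [ 0.4636 -0.3854]
   [418 180  24  21 344] [428.9 190. ] [ 0.4731 -0.553 ]
   [175 188  24  22 165] [183.4 195.4] [0.4652 0.1917]
   [308 190  
[... 3598 characters left out ...]
] [168.9 193.5] [ 0.771  -0.0176]
   [449 184  12   9  26] [454.3 188.8] [-0.1789 -0.1776]
   [383 205  54  32 614] [406.2 225.3] [0.0026 0.0186]
   [120 215   8   7  18] [123.5 217.8] [0.8745 0.114 ]
   [ 317  231  127  153 7579] [382.5 317.7] [0.1008 0.3411]
   [198 235   8  11  15] [200.1 239.7] [0.6074 0.1665]
   [245 236   6   7  15] [246.9 239.5] [0.4703 0.1456]
   [266 236  11  18  65] [272.3 244.7] [0.3938 0.1541]
   [221 239   6  13  17] [224.6 245.8] [0.5302 0.1785]
   [257 280   5   6  18] [259.  282.2] [0.4113 0.2864]
   [205 306   5   7  18] [206.7 310. ] [0.5266 0.3861]
   [242 308   4   6  15] [243.6 311.4] [0.4352 0.3758]
   [332 309  11  18  46] [336.5 317.7] [0.2099 0.358 ]
```

View pics/crop.png

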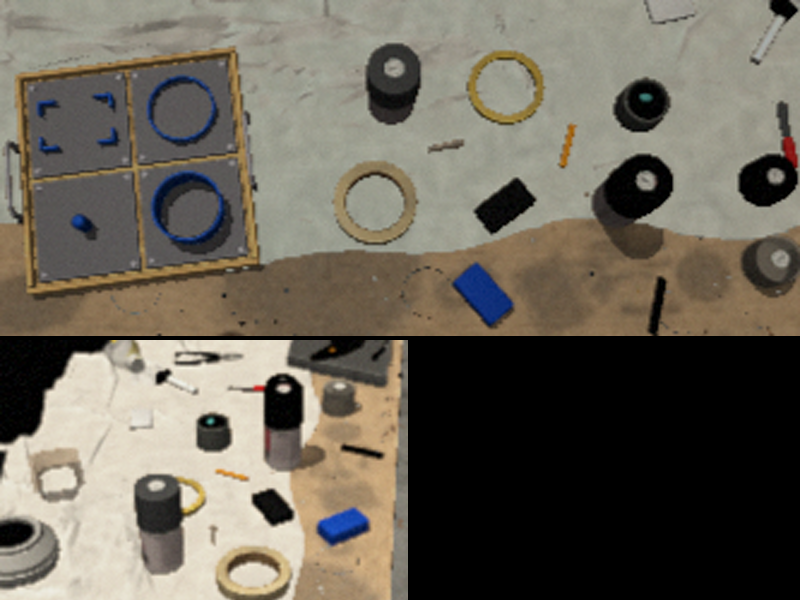

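Grey-capped can with its pale body at crop (393,80), cream roll at (375,202), dab pot at (641,103) and black block at (505,205) are all confirmed. Next I work out positions from both views.

```bash
python3 - <<'E'
from h import *
np.set_printoptions(precision=4,suppress=True)
T=np.load("pics/top0.npz");S=np.load("pics/side0.npz")
def hull(c,m):
    p=cv2.convexHull(np.argwhere(m)[:,::-1].astype(np.int32))
    M=cv2.moments(p);return np.array([M["m10"]/M["m00"],M["m01"]/M["m00"]]),p
def hsvm(c):
    q=cv2.cvtColor(c["color"],cv2.COLOR_RGB2HSV);return [q[...,i].astype(int) for i in range(3)]
def pick(m,uv):
    return min(blobs(m),key=lambda b:np.hypot(*(b[1]-uv)))[2]
P={}
for n,c,q in(("top",T,dict(ring=(185,160),cup=(187,200),peg=(142,206),roll=(266,199),st=[(153,155),(128,158),(155,172),(129,175)])),
           ("side",S,dict(ring=(210,242),cup=(256,239),peg=(253.7,279),roll=(265,192),st=[(196,267),(215,268),(190,294),(211,294)]))):
    h,s,v=hsvm(c);b=(h>100)&(h<130)&(s>120)&(v>40);y=(h>12)&(h<38)&(s>40)&(v>90)
    cr,_=hull(c,pick(b,q["ring"]));P[n,"ring"]=plane(c,cr,.023)
    cu,_=hull(c,pick(b,q["cup"]));print(n,"cup hull (z.05)",plane(c,cu,.05))
    pg=np.argwhere(pick(b,q["peg"]));print(n,"peg",plane(c,pg.mean(0)[::-1],.034))
    sts=np.mean([plane(c,hull(c,pick(b,u))[0],.022) for u in q["st"]],0);P[n,"st"]=sts
    ss=[plane(c,hull(c,pick(b,u))[0],.022)[:2] for u in q["st"]];print(n,"stops",np.array(ss).ravel())
    m=pick(y,q["roll"]);r,p=hull(c,m);P[n,"roll"]=plane(c,r,.016 if n=="top" else .012);
    w=np.array([plane(c,x[0],.02)[:2] for x in p]);print("roll ext",np.ptp(w,axis=0),m.sum())
for k in P:print(k,P[k])
# cap dots
def tri(a,b):
    o1,d1=ray(T,a);o2,d2=ray(S,b)
    k=np.linalg.lstsq(np.c_[d1,-d2],o2-o1,rcond=None)[0];p,q=o1+k[0]*d1,o2+k[1]*d2
    return (p+q)/2,np.linalg.norm(p-q)
for nm,a,b in(("grey dot",(274,142.9),(225.4,156.3)),("turq",(110+645*.41625,115+99*.41667),(160+212/2.4,95+(421-340)/2.4)),("blackdot",(110+647*.41625,115+181*.41667),(160+284/2.4,95+(388-340)/2.4))):
    print(nm,tri(a,b),plane(T,a,.136 if 'dot' in nm else .047),plane(S,b,.136 if 'dot' in nm else .047))
# block
for n,c,u in(("top",T,(320,200)),("side",S,(273,164))):
    h,s,v=hsvm(c);m=pick(v<50,u);_,p=hull(c,m);w=np.array([plane(c,x[0],.02)[:2] for x in p])
    rc=cv2.minAreaRect((w*1000).astype(np.float32));print(n,"block",rc,plane(c,hull(c,m)[0],.016))
E
```

```text
top cup hull (z.05) [0.4374 0.1683 0.05  ]
top peg [0.4244 0.3025 0.034 ]
top stops [0.5849 0.2825 0.5755 0.359  0.5346 0.2747 0.5249 0.3522]
roll ext [0.103 0.104] 497
side cup hull (z.05) [0.4347 0.1844 0.05  ]
side peg [0.4216 0.3036 0.034 ]
side stops [0.5824 0.282  0.5327 0.2756 0.5732 0.3598 0.5234 0.3543]
roll ext [0.1079 0.1274] 488
('top', 'ring') [0.57   0.1854 0.023 ]
('top', 'st') [0.555  0.3171 0.022 ]
('top', 'roll') [ 0.4487 -0.0564  0.016 ]
('side', 'ring') [0.5675 0.1893 0.023 ]
('side', 'st') [0.5529 0.3179 0.022 ]
('side', 'roll') [ 0.4465 -0.0555  0.012 ]
grey dot (array([ 0.5809, -0.0806,  0.1299]), np.float64(0.005122408088425067)) [ 0.5814 -0.0803  0.136 ] [ 0.5757 -0.0713  0.136 ]
turq (array([ 0.5669, -0.3949,  0.0422]), np.float64(0.0037950081020612487)) [ 0.5674 -0.3935  0.047 ] [ 0.5633 -0.3862  0.047 ]
blackdot (array([ 0.4431, -0.3618,  0.1315]), np.float64(0.0033814801117563386)) [ 0.4438 -0.3605  0.136 ] [ 0.4405 -0.3531  0.136 ]
top block ((441.1605529785156, -217.39230346679688), (37.964820861816406, 69.13703155517578), 35.931095123291016) [ 0.4418 -0.2181  0.016 ]
side block ((440.1864013671875, -203.80303955078125), (39.9094352722168, 75.10955810546875), 37.29728698730469) [ 0.4393 -0.2074  0.016 ]
```

Call:
jog_arm(dr=[[0,0,-1],[0,0,-1],[0,0,-1],[0,0,-1],[0,0,-1],[0,0,-1],[0,0,-1],[0,0,-1],[0,0,-1],[0,0,-1]], translation=[[0,0,0],[0,0,0],[0,0,0],[0,0,0],[0,0,0],[0,0,0],[0,0,0],[0,0,0],[0,0,0],[0,0,0]], jaw=[1,1,1,1,1,1,1,1,1,1], squeeze=40)

```text
clock: 1.1
position: [0.238, -0.5777, 0.2309]
ee_rot: [0.855, 0.519, 0.0, -0.0]
ft_force: [0.0, -0.1, 0.3]
grip_width: 0.999
grasp_force: 0.0
```

Call:
jog_arm(dr=[[0,0,-1],[0,0,-1],[0,0,-1],[0,0,-1],[0,0,-1],[0,0,-1],[0,0,-1],[0,0,-1],[0,0,-0.65],[0,0,0]], translation=[[0,0,0],[0,0,0],[0,0,0],[0,0,0],[0,0,0],[0,0,0],[0,0,0],[0,0,0],[0,0,0],[0,0,0]], jaw=[1,1,1,1,1,1,1,1,1,1])

```text
clock: 2.1
position: [0.238, -0.5777, 0.2309]
ee_rot: [0.662, 0.749, 0.0, -0.0]
ft_force: [-0.0, -0.7, 0.2]
grip_width: 1.003
grasp_force: 0.0
```

Call:
jog_arm(dr=[[0,0,0],[0,0,0],[0,0,0],[0,0,0],[0,0,0],[0,0,0],[0,0,0],[0,0,0],[0,0,0],[0,0,0]], translation=[[0.9,0.8,0],[0.9,0.8,0],[0.9,0.8,0],[0.9,0.8,0],[0.9,0.8,0],[0.9,0.8,0],[0.9,0.8,0],[0.9,0.8,0],[0.9,0.8,0],[0.9,0.8,0]], jaw=[1,1,1,1,1,1,1,1,1,1])

```text
clock: 3.1
position: [0.4097, -0.3291, 0.2312]
ee_rot: [0.663, 0.748, -0.0, -0.0]
ft_force: [0.2, -0.8, -0.0]
grip_width: 1.0
grasp_force: 0.0
```

Call:
jog_arm(dr=[[0,0,0],[0,0,0],[0,0,0],[0,0,0],[0,0,0],[0,0,0],[0,0,0],[0,0,0],[0,0,0],[0,0,0]], translation=[[0.9,0.8,0],[0.9,0.8,0],[0.9,0.8,0],[0.9,0.8,0],[0.9,0.8,0],[0.9,0.8,0],[0.9,0.8,0],[0.9,0.8,0],[0.9,0.8,0],[0.9,0.8,0]], jaw=[1,1,1,1,1,1,1,1,1,1])

```text
clock: 4.1
position: [0.5808, -0.0816, 0.2311]
ee_rot: [0.663, 0.748, -0.0, -0.0]
ft_force: [0.1, 0.1, -0.2]
grip_width: 0.998
grasp_force: 0.0
```

```bash
python3 - <<'E'
from workcell import manip, optics
from h import *
np.set_printoptions(precision=4,suppress=True)
c=optics.camera("wrist");np.savez("pics/w1.npz",**c);o=manip.get_obs();print(o["position"],o["joint_pos"]);print(c["mtx"],c["R"],c["t"],-c["R"].T@c["t"])
im=c["color"][:,:,::-1].copy()
cv2.circle(im,tuple(int(x) for x in proj(c,[.5805,-.0798,.136])),3,(0,0,255),1)
cv2.imwrite("pics/w1.png",im)
E
```

```text
[ 0.5826 -0.076   0.2311] [ 0.5715  0.3136 -0.6367  1.5384  0.1862  1.3508  0.0433]
[[271.055    0.     254.0734]
 [  0.     271.055  192.0147]
 [  0.       0.       1.    ]] [[ 0.9929  0.1192  0.0001]
 [ 0.1149 -0.9568  0.2672]
 [ 0.0319 -0.2653 -0.9636]] [-0.5671 -0.1792  0.3375] [ 0.5728 -0.0143  0.3732]
```

View pics/w1.png

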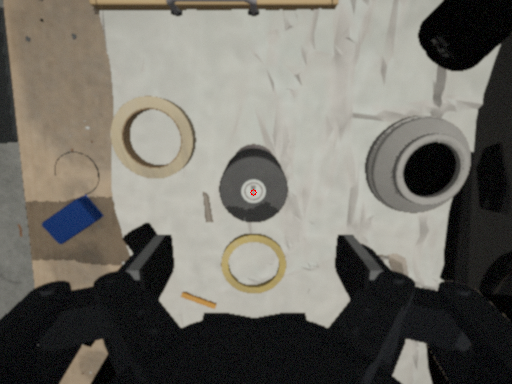

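The wrist view shows the grey cap's dot at (253,192), right under the projected estimate. I descend and grip.

Call:
jog_arm(dr=[[0,0,0],[0,0,0],[0,0,0],[0,0,0],[0,0,0],[0,0,0],[0,0,0],[0,0,0],[0,0,0],[0,0,0]], translation=[[-0.14,-0.1,0],[0,0,0.9],[0,0,0.9],[0,0,0.9],[0,0,0.9],[0,0,0.9],[0,0,0.9],[0,0,0.24],[0,0,0],[0,0,0]], jaw=[1,1,1,1,1,1,1,1,1,1])

```text
clock: 5.15
position: [0.5788, -0.0868, 0.0914]
ee_rot: [0.663, 0.749, 0.0, 0.001]
ft_force: [-0.4, -0.2, 0.9]
grip_width: 1.0
grasp_force: 0.0
```

Call:
jog_arm(dr=[[0,0,0],[0,0,0],[0,0,0],[0,0,0],[0,0,0],[0,0,0],[0,0,0],[0,0,0]], translation=[[0,0,0],[0,0,0],[0,0,0],[0,0,0],[0,0,0],[0,0,0],[0,0,0],[0,0,0]], jaw=[0.5,0.5,0.5,0.5,0.5,0.5,0.5,0.5])

```text
clock: 5.95
position: [0.5792, -0.0865, 0.0917]
ee_rot: [0.663, 0.749, 0.0, 0.001]
ft_force: [-0.8, 0.4, 6.7]
grip_width: 0.763
grasp_force: 43.2
```

Call:
jog_arm(dr=[[0,0,0],[0,0,0],[0,0,0],[0,0,0],[0,0,0]], translation=[[0,0,-0.5],[0,0,-1],[0,0,-1],[0,0,-1],[0,0,-0.5]], jaw=[0.5,0.5,0.5,0.5,0.5])

```text
clock: 6.45
position: [0.579, -0.0862, 0.1933]
ee_rot: [0.663, 0.749, 0.001, 0.001]
ft_force: [0.0, -0.6, -1.9]
grip_width: 0.765
grasp_force: 44.7
```

Call:
jog_arm(dr=[[0,0,0],[0,0,0],[0,0,0],[0,0,0],[0,0,0],[0,0,0],[0,0,0],[0,0,0],[0,0,0],[0,0,0]], translation=[[0.5,-0.2,0],[1,-0.4,0],[1,-0.4,0],[1,-0.4,0],[1,-0.4,0],[1,-0.4,0],[1,-0.4,0],[1,-0.4,0],[1,-0.4,0],[1,-0.4,0]], jaw=[0.5,0.5,0.5,0.5,0.5,0.5,0.5,0.5,0.5,0.5])

```text
clock: 7.45
position: [0.453, 0.139, 0.1889]
ee_rot: [0.662, 0.749, -0.001, -0.001]
ft_force: [-0.5, 1.0, -2.1]
grip_width: 0.762
grasp_force: 44.8
```

Call:
jog_arm(dr=[[0,0,0],[0,0,0],[0,0,0],[0,0,0],[0,0,0]], translation=[[0.8,-0.32,0],[0.26,-0.18,0],[0,0,0],[0,0,0],[0,0,0]], jaw=[0.5,0.5,0.5,0.5,0.5])

```text
clock: 7.95
position: [0.4398, 0.1615, 0.19]
ee_rot: [0.663, 0.748, -0.0, -0.0]
ft_force: [0.0, -0.2, -1.4]
grip_width: 0.763
grasp_force: 44.8
```

```bash
python3 - <<'E'
from workcell import manip, optics
from h import *
np.set_printoptions(precision=4,suppress=True)
im=np.zeros((384,1024,3),np.uint8)
o=manip.get_obs();print(o["position"],o["ee_rot"],o["grip_width"],o["clock"])
for i,n in enumerate(("top","wrist")):
    c=optics.camera(n);np.savez(f"pics/{n}2.npz",**c);im[:,512*i:512*i+512]=c["color"][:,:,::-1]
cv2.imwrite("pics/p2.png",cv2.resize(im,(800,300)))
E
```

```text
[0.4398 0.1615 0.19  ] [ 0.6633  0.7483 -0.0002 -0.    ] 0.7633450577909914 7.95
```

View pics/p2.png

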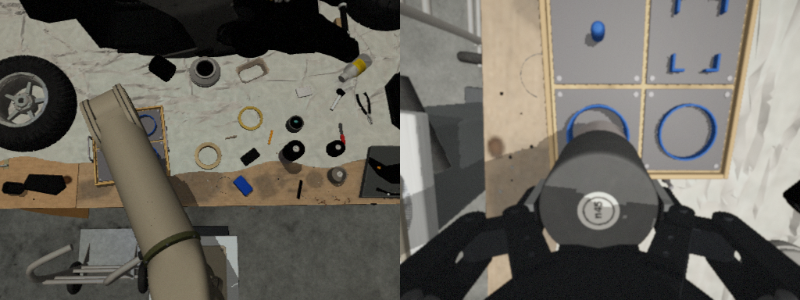

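The wrist view shows the can held, dot at (600,209), with the ring at (687,130), peg at (597,30) and cup rim around (598,125). I measure these again from close up.

```bash
python3 - <<'E'
from h import *
np.set_printoptions(precision=4,suppress=True)
c=np.load("pics/wrist2.npz")
q=cv2.cvtColor(c["color"],cv2.COLOR_RGB2HSV).astype(int);h,s,v=q[...,0],q[...,1],q[...,2]
b=(h>100)&(h<130)&(s>120)&(v>40)
for st,ce,m in blobs(b,30):
    p=cv2.convexHull(np.argwhere(m)[:,::-1].astype(np.int32));M=cv2.moments(p);u=(M["m10"]/M["m00"],M["m01"]/M["m00"])
    print(st,[plane(c,u,z)[:2] for z in(.022,.0275,.034)])
    if st[4]>300:
        (x,y),r=cv2.minEnclosingCircle(p);print("  circ",x,y,r)
w=(v>170)&(s<40)
for st,ce,m in blobs(w,60):
    if 225<ce[0]<290 and 240<ce[1]<300: print("dot",st,ce,plane(c,ce,.2345))
# cup rim top outer: fit circle on upper arc pixels
m=max((x for x in blobs(b,100) if x[1][0]<300 and x[1][1]>100),key=lambda x:x[0][4])[2]
pts=[]
for col in range(m.shape[1]):
    r=np.where(m[:,col])[0]
    if len(r): pts.append(plane(c,(col,r[0]-.5),.055)[:2])
pts=np.array(pts);A=np.c_[2*pts,np.ones(len(pts))];k=np.linalg.lstsq(A,(pts**2).sum(1),rcond=None)[0]
print("cup",k[:2],np.sqrt(k[2]+k[0]**2+k[1]**2),len(pts))
E
```

```text
[352   0   7  18  97] [array([0.5192, 0.3453]), array([0.5177, 0.3432]), array([0.5158, 0.3408])]
[410   0  10  18 132] [array([0.5784, 0.3522]), array([0.5758, 0.3501]), array([0.5728, 0.3475])]
[245  27  17  26 349] [array([0.4214, 0.3049]), array([0.4216, 0.3036]), array([0.4218, 0.302 ])]
  circ 252.0 39.5 12.659089088439941
[346  69  18  23 161] [array([0.532 , 0.2766]), array([0.5303, 0.2758]), array([0.5282, 0.2748])]
[388  69  22  23 200] [array([0.5834, 0.2828]), array([0.5807, 0.2819]), array([0.5776, 0.2807])]
[330 133  76  72 899] [array([0.5691, 0.1874]), array([0.5666, 0.1881]), array([0.5638, 0.189 ])]
  circ 367.1247863769531 167.72933959960938 38.70821762084961
[213 134  80  49 550] [array([0.4353, 0.1807]), array([0.4353, 0.1815]), array([0.4352, 0.1825])]
  circ 252.5 172.0 40.11555862426758
dot [236 246  43  21 469] [258.9723 254.5224] [0.4401 0.1766 0.2345]
cup [0.4372 0.1715] 0.04135259741674928 80
```

Call:
jog_arm(dr=[[0,0,0],[0,0,0],[0,0,0],[0,0,0],[0,0,0],[0,0,0],[0,0,0]], translation=[[0,-0.04,0.6],[0,0,0.8],[0,0,0.8],[0,0,0.7],[0,0,0.3],[0,0,0.06],[0,0,0]], jaw=[0.5,0.5,0.5,0.5,0.5,0.5,0.5])

```text
clock: 8.75
position: [0.4388, 0.1625, 0.1092]
ee_rot: [0.663, 0.749, 0.0, 0.0]
ft_force: [0.3, 0.1, -1.3]
grip_width: 0.756
grasp_force: 44.8
```

Call:
jog_arm(dr=[[0,0,0],[0,0,0],[0,0,0],[0,0,0],[0,0,0],[0,0,0],[0,0,0]], translation=[[0,0,0.08],[0,0,0],[0,0,0],[0,0,0],[0,0,0],[0,0,0],[0,0,0]], jaw=[0.5,0.5,1,1,1,1,1])

```text
clock: 9.45
position: [0.4385, 0.1625, 0.1068]
ee_rot: [0.663, 0.749, 0.0, 0.0]
ft_force: [0.4, 0.4, -0.3]
grip_width: 1.005
grasp_force: 0.0
```

Call:
jog_arm(dr=[[0,0,0],[0,0,0],[0,0,0],[0,0,0],[0,0,0],[0,0,0]], translation=[[0,0,-0.4],[0,0,-0.8],[0,0,-1],[0,0,-1],[0,0,-0.9],[0,0,0]], jaw=[1,1,1,1,1,1])

```text
clock: 10.05
position: [0.4399, 0.1634, 0.2128]
ee_rot: [0.663, 0.749, 0.002, 0.002]
ft_force: [0.3, 0.2, 0.8]
grip_width: 0.998
grasp_force: 0.0
```

Call:
jog_arm(dr=[[0,0,0],[0,0,0],[0,0,0],[0,0,0],[0,0,0],[0,0,0],[0,0,0],[0,0,0],[0,0,0],[0,0,0]], translation=[[-0.5,0.1,0],[-1,0.1,0],[-1,0.1,0],[-1,0.1,0],[-1,0.1,0],[-1,0.1,0],[-1,0.1,0],[-1,0.1,0],[-1,0.1,0],[-1,0.1,0]], jaw=[1,1,1,1,1,1,1,1,1,1])

```text
clock: 11.05
position: [0.4915, -0.0722, 0.2082]
ee_rot: [0.663, 0.749, -0.001, -0.001]
ft_force: [0.1, -0.2, 0.0]
grip_width: 1.001
grasp_force: 0.0
```

Call:
jog_arm(dr=[[0,0,0],[0,0,0],[0,0,0],[0,0,0],[0,0,0],[0,0,0],[0,0,0],[0,0,0],[0,0,0],[0,0,0]], translation=[[-1,0.1,0],[-1,0.1,0],[-1,0.1,0],[-1,0.1,0],[-1,0.1,0],[-1,0.1,0],[-1,0.1,0],[-1,0.1,0],[-1,0.1,0],[-1,0.1,0]], jaw=[1,1,1,1,1,1,1,1,1,1])

```text
clock: 12.05
position: [0.5464, -0.3172, 0.2078]
ee_rot: [0.663, 0.749, -0.001, -0.001]
ft_force: [-0.1, 0.6, -0.3]
grip_width: 1.002
grasp_force: 0.0
```

Call:
jog_arm(dr=[[0,0,0],[0,0,0],[0,0,0],[0,0,0],[0,0,0],[0,0,0],[0,0,0],[0,0,0]], translation=[[-1,0.1,0.5],[-1,0.1,0.5],[-1,0.1,0.5],[-0.22,0.1,0.2],[0,0,0],[0,0,0],[0,0,0],[0,0,0]], jaw=[1,1,1,1,1,1,1,1])

```text
clock: 12.85
position: [0.5675, -0.3932, 0.1677]
ee_rot: [0.662, 0.749, 0.0, 0.001]
ft_force: [0.5, 0.1, 0.8]
grip_width: 0.998
grasp_force: 0.0
```

```bash
cat > look.py <<'E'
import sys
from workcell import manip, optics
from h import *
np.set_printoptions(precision=4,suppress=True)
def look(k,names=("top","wrist")):
    im=np.zeros((384,1024,3),np.uint8)
    o=manip.get_obs();print(o["position"],o["ee_rot"],o["grip_width"],o["clock"],o["joint_pos"])
    for i,n in enumerate(names):
        c=optics.camera(n);np.savez(f"pics/{n}{k}.npz",**c);im[:,512*i:512*i+512]=c["color"][:,:,::-1]
    cv2.imwrite(f"pics/p{k}.png",cv2.resize(im,(800,300),interpolation=cv2.INTER_AREA))
look(sys.argv[1],sys.argv[2:4])
E
python3 look.py 3 side wrist
```

```text
[ 0.5675 -0.3932  0.1677] [0.6623 0.7493 0.0001 0.0005] 0.9979071351473475 12.85 [ 0.8184  0.5445 -0.4087  1.33    0.2149  1.3092  0.5306]
```

View pics/p3.png

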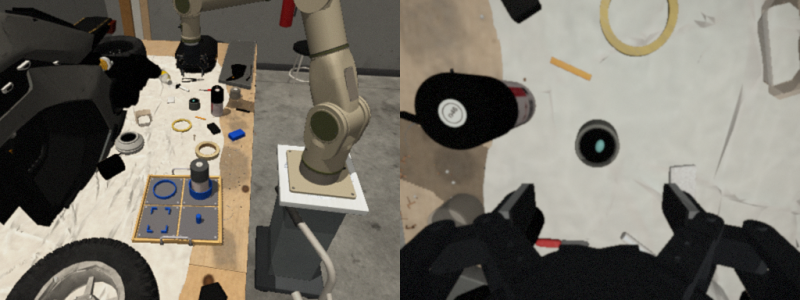

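The side view shows the can upright in the cup at (200,175). The wrist view has the pot at (598,144), and I compute its rim centre from that.

```bash
python3 - <<'E'
from h import *
np.set_printoptions(precision=4,suppress=True)
c=np.load("pics/wrist3.npz")
g=cv2.cvtColor(c["color"],cv2.COLOR_RGB2GRAY)
for st,ce,m in blobs(g<90,300):
    if 200<ce[0]<300 and 130<ce[1]<240:
        p=cv2.convexHull(np.argwhere(m)[:,::-1].astype(np.int32));w=np.array([plane(c,x[0],.046)[:2] for x in p],np.float32)
        print(st,cv2.minEnclosingCircle(w),plane(c,ce,.046),plane(c,ce,.035))
q=cv2.cvtColor(c["color"],cv2.COLOR_RGB2HSV).astype(int)
m=(q[...,0]>70)&(q[...,0]<100)&(q[...,1]>70)&(q[...,2]>70)
for st,ce,_ in blobs(m,20):print("turq",st,ce,plane(c,ce,.047))
E
```

```text
[ 228  163   50   50 1880] ((0.5657311677932739, -0.39534130692481995), 0.026568960398435593) [ 0.5656 -0.3946  0.046 ] [ 0.5659 -0.3974  0.035 ]
turq [250 179  12  16 154] [255.4091 186.2857] [ 0.5689 -0.3924  0.047 ]
```

Call:
jog_arm(dr=[[0,0,0],[0,0,0],[0,0,0],[0,0,0],[0,0,0],[0,0,0],[0,0,0],[0,0,0],[0,0,0]], translation=[[-0.06,-0.06,0.5],[0,0,0.8],[0,0,0.9],[0,0,0.9],[0,0,0.9],[0,0,0.8],[0,0,0.7],[0,0,0.36],[0,0,0]], jaw=[1,1,1,1,1,1,1,1,1])

```text
clock: 13.85
position: [0.5651, -0.3952, 0.0187]
ee_rot: [0.663, 0.749, -0.0, -0.001]
ft_force: [-0.7, -0.2, 0.2]
grip_width: 0.999
grasp_force: 0.0
```

Call:
jog_arm(dr=[[0,0,0],[0,0,0],[0,0,0],[0,0,0],[0,0,0],[0,0,0],[0,0,0]], translation=[[0,0,0],[0,0,0],[0,0,0],[0,0,0],[0,0,0],[0,0,0],[0,0,0]], jaw=[0.5,0.5,0.5,0.5,0.5,0.5,0.5])

```text
clock: 14.55
position: [0.5669, -0.3962, 0.0221]
ee_rot: [0.663, 0.749, 0.0, 0.001]
ft_force: [0.2, 0.7, 5.5]
grip_width: 0.669
grasp_force: 43.3
```

Call:
jog_arm(dr=[[0,0,0],[0,0,0],[0,0,0],[0,0,0],[0,0,0],[0,0,0],[0,0,0],[0,0,0],[0,0,0],[0,0,0]], translation=[[0,0,-0.5],[0,0,-0.9],[0,0,-0.9],[0,0,-0.9],[0.5,0.1,-0.8],[0.9,0.13,0],[1,0.13,0],[1,0.13,0],[1,0.13,0],[1,0.13,0]], jaw=[0.5,0.5,0.5,0.5,0.5,0.5,0.5,0.5,0.5,0.5])

```text
clock: 15.55
position: [0.5679, -0.2572, 0.121]
ee_rot: [0.662, 0.749, -0.0, 0.0]
ft_force: [0.5, 0.2, 0.3]
grip_width: 0.668
grasp_force: 42.8
```

Call:
jog_arm(dr=[[0,0,0],[0,0,0],[0,0,0],[0,0,0],[0,0,0],[0,0,0],[0,0,0],[0,0,0],[0,0,0],[0,0,0]], translation=[[1,0.13,0],[1,0.13,0],[1,0.13,0],[1,0.13,0],[1,0.13,0],[1,0.13,0],[1,0.13,0],[1,0.13,0],[1,0.13,0],[1,0.13,0]], jaw=[0.5,0.5,0.5,0.5,0.5,0.5,0.5,0.5,0.5,0.5])

```text
clock: 16.55
position: [0.5693, -0.0053, 0.121]
ee_rot: [0.662, 0.749, -0.0, 0.0]
ft_force: [0.2, 0.4, -0.0]
grip_width: 0.67
grasp_force: 42.8
```

Call:
jog_arm(dr=[[0,0,0],[0,0,0],[0,0,0],[0,0,0],[0,0,0],[0,0,0],[0,0,0],[0,0,0],[0,0,0],[0,0,0]], translation=[[1,0.13,0],[1,0.13,0],[1,0.13,0],[1,0.13,0],[1,0.13,0],[1,0.13,0],[1,0.12,0],[0.7,0,0],[0,0,0],[0,0,0]], jaw=[0.5,0.5,0.5,0.5,0.5,0.5,0.5,0.5,0.5,0.5])

```text
clock: 17.55
position: [0.5683, 0.1867, 0.1206]
ee_rot: [0.662, 0.749, -0.0, 0.0]
ft_force: [0.5, 0.2, -0.9]
grip_width: 0.666
grasp_force: 42.8
```

```bash
python3 look.py 4 side wrist
```

```text
[0.5683 0.1867 0.1206] [ 0.6623  0.7492 -0.0002  0.0003] 0.6655555097424238 17.55 [ 0.1146  0.4335 -0.639   1.6402  0.2775  1.1603 -0.4689]
```

View pics/p4.png

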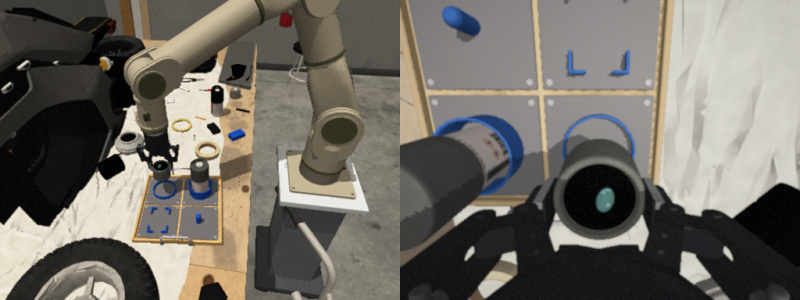

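The pot is over the ring and the can is still upright in its cup. I lower it.

Call:
jog_arm(dr=[[0,0,0],[0,0,0],[0,0,0],[0,0,0],[0,0,0],[0,0,0],[0,0,0],[0,0,0]], translation=[[0,0,0.5],[0,0,0.8],[0,0,0.8],[0,0,0.7],[0,0,0.4],[0,0,0.06],[0,0,0],[0,0,0]], jaw=[0.5,0.5,0.5,0.5,0.5,0.5,0.5,0.5])

```text
clock: 18.45
position: [0.5691, 0.1867, 0.0393]
ee_rot: [0.663, 0.749, 0.0, 0.0]
ft_force: [-0.3, -0.1, -1.1]
grip_width: 0.669
grasp_force: 42.8
```

Call:
jog_arm(dr=[[0,0,0],[0,0,0],[0,0,0],[0,0,0],[0,0,0],[0,0,0],[0,0,0]], translation=[[0,0,0.08],[0,0,0],[0,0,0],[0,0,0],[0,0,0],[0,0,0],[0,0,0]], jaw=[0.5,0.5,0.95,0.95,0.95,0.95,0.95])

```text
clock: 19.15
position: [0.5688, 0.1865, 0.0368]
ee_rot: [0.663, 0.749, -0.0, 0.0]
ft_force: [-0.0, -0.2, -0.0]
grip_width: 0.949
grasp_force: 0.0
```

Call:
jog_arm(dr=[[0,0,0],[0,0,0],[0,0,0],[0,0,0],[0,0,0],[0,0,0],[0,0,0],[0,0,0]], translation=[[0,0,-0.4],[0,0,-0.8],[0,0,-1],[0,0,-1],[0,0,-1],[0,0,-1],[0,0,-0.8],[0,0,0]], jaw=[0.95,0.95,0.95,0.95,0.95,0.95,0.95,0.95])

```text
clock: 19.95
position: [0.5701, 0.1874, 0.1907]
ee_rot: [0.663, 0.749, 0.002, 0.002]
ft_force: [-0.4, 0.3, 0.2]
grip_width: 0.949
grasp_force: 0.0
```

Call:
jog_arm(dr=[[0,0,0],[0,0,0],[0,0,0],[0,0,0],[0,0,0],[0,0,0],[0,0,0],[0,0,0],[0,0,-1],[0,0,-1]], translation=[[-1,-0.6,0],[-1,-0.6,0],[-1,-0.6,0],[-1,-0.6,0],[-1,-0.6,0],[-1,-0.6,0],[-1,-0.6,0],[-0.83,-0.54,0],[0,0,0],[0,0,0]], jaw=[0.47,0.47,0.47,0.47,0.47,0.47,0.47,0.47,0.47,0.47])

```text
clock: 20.95
position: [0.4744, -0.0231, 0.1867]
ee_rot: [0.608, 0.794, -0.0, 0.0]
ft_force: [-0.3, 0.5, 0.3]
grip_width: 0.47
grasp_force: 0.0
```

Call:
jog_arm(dr=[[0,0,-1],[0,0,-1],[0,0,-1],[0,0,-1],[0,0,-1],[0,0,-1],[0,0,-1],[0,0,-1],[0,0,-1],[0,0,-0.25]], translation=[[0,0,0],[0,0,0],[0,0,0],[0,0,0],[0,0,0],[0,0,0],[0,0,0],[0,0,0],[0,0,0],[0,0,0]], jaw=[0.47,0.47,0.47,0.47,0.47,0.47,0.47,0.47,0.47,0.47])

```text
clock: 21.95
position: [0.4747, -0.0221, 0.1866]
ee_rot: [0.325, 0.946, -0.0, -0.0]
ft_force: [-0.5, 0.4, -0.3]
grip_width: 0.468
grasp_force: 0.0
```

Call:
jog_arm(dr=[[0,0,0],[0,0,0],[0,0,0]], translation=[[0,0,0],[0,0,0],[0,0,0]], jaw=[0.47,0.47,0.47])

```text
clock: 22.25
position: [0.4749, -0.0222, 0.1868]
ee_rot: [0.326, 0.945, -0.0, -0.0]
ft_force: [-0.2, 0.3, 0.7]
grip_width: 0.475
grasp_force: 0.0
```

```bash
python3 look.py 5 side wrist; python3 - <<'E'
from h import *
np.set_printoptions(precision=4,suppress=True)
for f in("w1","wrist5"):
    c=np.load(f"pics/{f}.npz");q=cv2.cvtColor(c["color"],cv2.COLOR_RGB2HSV).astype(int)
    m=(q[...,0]>10)&(q[...,0]<38)&(q[...,1]>35)&(q[...,2]>120)
    for st,ce,b in blobs(m,400):
        p=cv2.convexHull(np.argwhere(b)[:,::-1].astype(np.int32));w=np.array([plane(c,x[0],.024)[:2] for x in p],np.float32)
        print(f,st,cv2.minEnclosingCircle(w),plane(c,ce,.02))
E
```

```text
[ 0.4749 -0.0222  0.1868] [ 0.3261  0.9453 -0.     -0.    ] 0.47512048668939616 22.25 [ 0.5345  0.0731 -0.601   1.8754  0.0443  1.2062  0.8253]
w1 [    3     0   190   204 21736] ((0.3696173429489136, -0.030407406389713287), 0.15797144174575806) [ 0.348  -0.0231  0.02  ]
w1 [256   0  83   6 404] ((0.6059019565582275, 0.11397191882133484), 0.04603251442313194) [0.6057 0.1159 0.02  ]
w1 [ 221  234   66   60 1396] ((0.5969205498695374, -0.21822252869606018), 0.04884587600827217) [ 0.596  -0.2185  0.02  ]
w1 [  31  259   92   30 1688] ((0.3431926369667053, -0.2647051215171814), 0.0713578313589096) [ 0.3277 -0.2652  0.02  ]
w1 [  60  339   47   45 1155] ((0.3387303948402405, -0.42655569314956665), 0.060567308217287064) [ 0.3444 -0.435   0.02  ]
wrist5 [    0     0   512   283 37939] ((0.47793343663215637, -0.05638731271028519), 0.3186689019203186) [ 0.3531 -0.0643  0.02  ]
wrist5 [ 171  130   89   89 3065] ((0.4463137090206146, -0.05528568476438522), 0.05194621533155441) [ 0.4444 -0.0541  0.02  ]
```

View pics/p5.png

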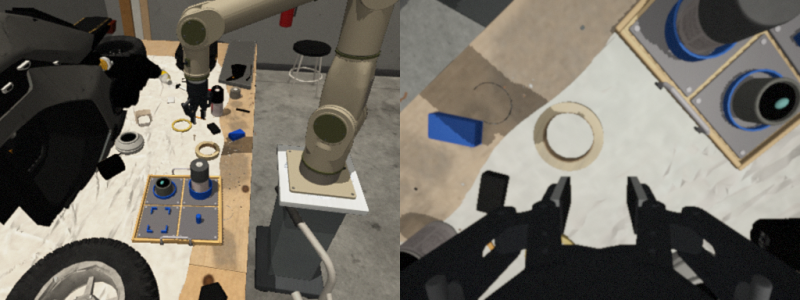

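The pot sits in its ring, and the wrist view has the roll at (568,135) with a fitted radius of 51.9 mm, matching the 104 mm given. I descend onto its rim.

Call:
jog_arm(dr=[[0,0,0],[0,0,0],[0,0,0],[0,0,0],[0,0,0],[0,0,0],[0,0,0],[0,0,0],[0,0,0],[0,0,0]], translation=[[0.05,0,0.5],[0,0,0.9],[0,0,1],[0,0,1],[0,0,1],[0,0,1],[0,0,0.9],[0,0,0.7],[0,0,0.3],[0,0,0]], jaw=[0.47,0.47,0.47,0.47,0.47,0.47,0.47,0.47,0.47,0.47])

```text
clock: 23.35
position: [0.473, -0.0211, 0.0032]
ee_rot: [0.326, 0.946, -0.0, -0.001]
ft_force: [-0.3, -0.5, 0.4]
grip_width: 0.466
grasp_force: 0.0
```

Call:
jog_arm(dr=[[0,0,0],[0,0,0],[0,0,0],[0,0,0],[0,0,0],[0,0,0],[0,0,0]], translation=[[0,0,0],[0,0,0],[0,0,0],[0,0,0],[0,0,0],[0,0,0],[0,0,0]], jaw=[0,0,0,0,0,0,0])

```text
clock: 24.05
position: [0.4748, -0.0214, 0.0052]
ee_rot: [0.326, 0.945, 0.0, 0.001]
ft_force: [-0.3, 0.9, 7.3]
grip_width: 0.184
grasp_force: 38.5
```

Call:
jog_arm(dr=[[0,0,0],[0,0,0],[0,0,0],[0,0,0],[0,0,0],[0,0,0],[0,0,0],[0,0,0],[0,0,0],[0,0,0]], translation=[[0,0,-0.4],[0,0,-0.8],[0,0,-1],[0,0,-1],[0,0,-1],[0,0,-1],[0,0,-1],[0,0,-1],[0,0,-0.4],[0,0,0]], jaw=[0,0,0,0,0,0,0,0,0,0])

```text
clock: 25.05
position: [0.4746, -0.0215, 0.1956]
ee_rot: [0.326, 0.945, 0.0, 0.001]
ft_force: [0.9, -0.6, -1.3]
grip_width: 0.185
grasp_force: 38.0
```

Call:
jog_arm(dr=[[0,0,0],[0,0,0],[0,0,0],[0,0,0],[0,0,0],[0,0,0],[0,0,0],[0,0,0],[0,0,0],[0,0,0]], translation=[[0.4,0.45,0],[0.7,0.78,0],[0.7,0.78,0],[0.7,0.78,0],[0.7,0.78,0],[0.7,0.78,0],[0.7,0.78,0],[0.7,0.78,0],[0.7,0.78,0],[0.7,0.78,0]], jaw=[0,0,0,0,0,0,0,0,0,0])

```text
clock: 26.05
position: [0.4562, 0.2295, 0.1928]
ee_rot: [0.326, 0.946, -0.001, -0.001]
ft_force: [0.6, -0.4, -1.2]
grip_width: 0.186
grasp_force: 38.0
```

Call:
jog_arm(dr=[[0,0,0],[0,0,0],[0,0,0],[0,0,0],[0,0,0],[0,0,0],[0,0,0],[0,0,0]], translation=[[0.7,0.78,0],[0.7,0.78,0],[0.7,0.78,0],[0.7,0.77,0],[0.08,0.05,0],[0,0,0],[0,0,0],[0,0,0]], jaw=[0,0,0,0,0,0,0,0])

```text
clock: 26.85
position: [0.4494, 0.3341, 0.1939]
ee_rot: [0.326, 0.945, -0.0, 0.0]
ft_force: [-0.1, -0.6, -1.9]
grip_width: 0.189
grasp_force: 38.0
```

```bash
python3 look.py 6 side wrist
```

```text
[0.4494 0.3341 0.1939] [ 0.3264  0.9452 -0.0005  0.0001] 0.18909066827635043 26.85 [-0.0067  0.327  -0.856   1.6517  0.2565  1.2812 -0.0048]
```

View pics/p6.png

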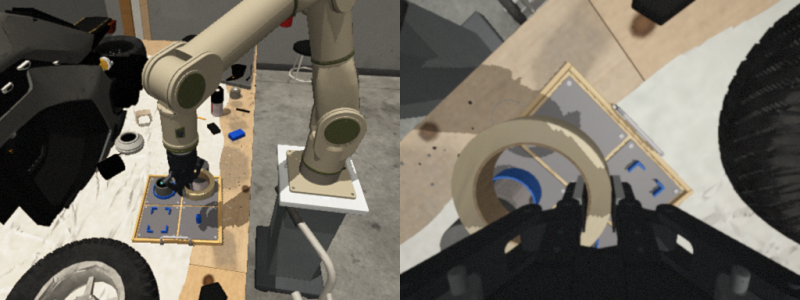

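The roll is held level, its outer edge spanning (452..610, top 115) in the wrist view. I check its centre against the expected point.

```bash
python3 - <<'E'
from h import *
np.set_printoptions(precision=4,suppress=True)
c=np.load("pics/wrist6.npz")
a=np.linspace(0,2*np.pi,200)
for z in(.189,.213):
    P=np.array([proj(c,[.4228+.052*np.cos(t),.3001+.052*np.sin(t),z]) for t in a]);print(z,P.min(0),P.max(0))
q=cv2.cvtColor(c["color"],cv2.COLOR_RGB2HSV).astype(int)
m=(q[...,0]>10)&(q[...,0]<38)&(q[...,1]>35)&(q[...,2]>60);m[:140]=0;m[310:]=0
for st,ce,b in blobs(m,1500):print(st,ce)
E
```

```text
0.189 [ 91.0543 147.349 ] [268.4458 310.7211]
0.213 [ 62.9934 153.1236] [270.8567 340.4912]
[    0   140   376   170 29147] [129.887  211.2876]
```

Call:
jog_arm(dr=[[0,0,0],[0,0,0],[0,0,0],[0,0,0],[0,0,0],[0,0,0],[0,0,0],[0,0,0],[0,0,0],[0,0,0]], translation=[[0.05,0.03,0.5],[0,0,0.9],[0,0,1],[0,0,1],[0,0,1],[0,0,0.9],[0,0,0.8],[0,0,0.5],[0,0,0.2],[0,0,0]], jaw=[0,0,0,0,0,0,0,0,0,0])

```text
clock: 27.95
position: [0.4482, 0.3367, 0.0239]
ee_rot: [0.326, 0.945, -0.0, -0.0]
ft_force: [0.4, 0.4, -0.9]
grip_width: 0.18
grasp_force: 38.0
```

Another 3 mm down, then release to a small opening and lift.

Call:
jog_arm(dr=[[0,0,0],[0,0,0],[0,0,0],[0,0,0],[0,0,0],[0,0,0]], translation=[[0,0,0.12],[0,0,0],[0,0,0],[0,0,0],[0,0,0],[0,0,0]], jaw=[0,0,0.34,0.34,0.34,0.34])

```text
clock: 28.55
position: [0.4485, 0.3369, 0.0215]
ee_rot: [0.326, 0.945, 0.0, 0.0]
ft_force: [-0.3, 0.5, 1.2]
grip_width: 0.34
grasp_force: 0.0
```

Call:
jog_arm(dr=[[0,0,0],[0,0,0],[0,0,0],[0,0,0],[0,0,0],[0,0,0],[0,0,0],[0,0,0],[0,0,0]], translation=[[0,0,-0.3],[0,0,-0.6],[0,0,-1],[0,0,-1],[0,0,-1],[0,0,-1],[0,0,-1],[0,0,-1],[0,0,-0.6]], jaw=[0.34,0.34,0.34,0.34,0.34,0.34,0.34,0.7,0.7])

```text
clock: 29.45
position: [0.4486, 0.3375, 0.212]
ee_rot: [0.325, 0.946, 0.001, 0.001]
ft_force: [0.1, -0.4, -1.0]
grip_width: 0.67
grasp_force: 0.0
```

Call:
jog_arm(dr=[[0,0,0],[0,0,0],[0,0,0],[0,0,0],[0,0,0],[0,0,0],[0,0,0],[0,0,0],[0,0,0],[0,0,0]], translation=[[-0.4,-0.5,0],[-0.75,-1,0],[-0.75,-1,0],[-0.75,-1,0],[-0.75,-1,0],[-0.75,-1,0],[-0.75,-1,0],[-0.75,-1,0],[-0.75,-1,0],[-0.75,-1,0]], jaw=[0.8,0.8,0.8,0.8,0.8,0.8,0.8,0.8,0.8,0.8])

```text
clock: 30.45
position: [0.4427, 0.0386, 0.2093]
ee_rot: [0.325, 0.946, -0.0, 0.0]
ft_force: [0.3, -0.3, 0.7]
grip_width: 0.803
grasp_force: 0.0
```

Call:
jog_arm(dr=[[0,0,0],[0,0,0],[0,0,0],[0,0,0],[0,0,0],[0,0,0],[0,0,0],[0,0,0],[0,0,0],[0,0,0]], translation=[[-0.75,-1,0],[-0.75,-1,0],[-0.75,-1,0],[-0.75,-1,0],[-0.75,-1,0],[-0.75,-1,0],[-0.75,-1,0],[-0.75,-1,0],[-0.29,-0.11,0],[0,0,0]], jaw=[0.8,0.8,0.8,0.8,0.8,0.8,0.8,0.8,0.8,0.8])

```text
clock: 31.45
position: [0.4422, -0.2175, 0.2089]
ee_rot: [0.326, 0.945, 0.0, 0.0]
ft_force: [-0.2, 0.4, -1.1]
grip_width: 0.801
grasp_force: 0.0
```

Call:
jog_arm(dr=[[0,0,1],[0,0,1],[0,0,1],[0,0,1],[0,0,0],[0,0,0],[0,0,0]], translation=[[0,0,0],[0,0,0],[0,0,0.8],[0,0,0.8],[0,0,0],[0,0,0],[0,0,0]], jaw=[0.8,0.8,0.8,0.8,0.8,0.8,0.8])

```text
clock: 32.15
position: [0.4428, -0.2166, 0.1701]
ee_rot: [0.453, 0.892, 0.0, 0.001]
ft_force: [-0.5, 0.3, 0.2]
grip_width: 0.799
grasp_force: 0.0
```

```bash
python3 look.py 7 side wrist; python3 - <<'E'
from h import *
np.set_printoptions(precision=4,suppress=True)
c=np.load("pics/wrist7.npz");g=cv2.cvtColor(c["color"],cv2.COLOR_RGB2GRAY)
for st,ce,b in blobs(g<45,300):
    p=cv2.convexHull(np.argwhere(b)[:,::-1].astype(np.int32));w=np.array([plane(c,x[0],.02)[:2] for x in p],np.float32)*1000
    print(st,cv2.minAreaRect(w),plane(c,ce,.02))
E
```

```text
[ 0.4428 -0.2166  0.1701] [0.453  0.8915 0.     0.0008] 0.7985724647453347 32.15 [ 0.7306  0.1105 -0.3891  1.8667  0.0456  1.1712  0.9565]
[ 236  148   33   60 1953] ((439.8282470703125, -216.33509826660156), (36.06585693359375, 66.56105041503906), 36.04307174682617) [ 0.4392 -0.2154  0.02  ]
[ 58 214  49  42 507] ((319.5176696777344, -387.2377014160156), (12.036506652832031, 65.22350311279297), 75.1024398803711) [ 0.3185 -0.3869  0.02  ]
[    0   231   512   153 44439] ((548.13330078125, -356.6220703125), (711.307373046875, 228.90635681152344), 35.993186950683594) [ 0.5579 -0.3832  0.02  ]
```

View pics/p7.png

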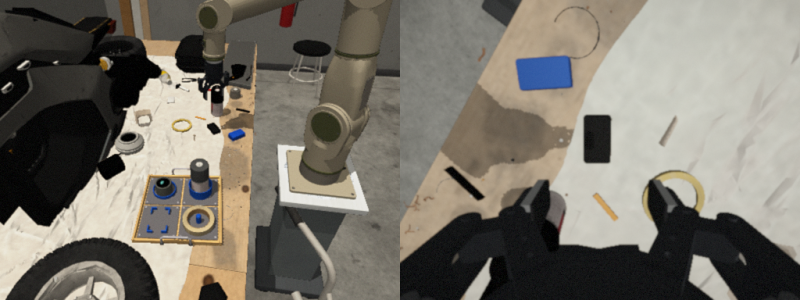

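The side view shows can, pot and roll all home. The wrist view has the black block at (597,138), aligned with the jaws. I descend and grip.

Call:
jog_arm(dr=[[0,0,0],[0,0,0],[0,0,0],[0,0,0],[0,0,0],[0,0,0],[0,0,0],[0,0,0],[0,0,0]], translation=[[0.06,-0.07,0.5],[0,0,0.9],[0,0,1],[0,0,1],[0,0,1],[0,0,0.9],[0,0,0.8],[0,0,0.52],[0,0,0]], jaw=[0.8,0.8,0.8,0.8,0.8,0.8,0.8,0.8,0.8])

```text
clock: 33.15
position: [0.4384, -0.2162, 0.0016]
ee_rot: [0.454, 0.891, 0.0, -0.002]
ft_force: [-0.3, 0.0, 1.1]
grip_width: 0.801
grasp_force: 0.0
```

Call:
jog_arm(dr=[[0,0,0],[0,0,0],[0,0,0],[0,0,0],[0,0,0],[0,0,0],[0,0,0],[0,0,0]], translation=[[0,0,0],[0,0,0],[0,0,0],[0,0,0],[0,0,0],[0,0,0],[0,0,0],[0,0,0]], jaw=[0.2,0.2,0.2,0.2,0.2,0.2,0.2,0.2])

```text
clock: 33.95
position: [0.4406, -0.2172, 0.0045]
ee_rot: [0.454, 0.891, -0.0, 0.001]
ft_force: [-1.0, 0.8, 6.0]
grip_width: 0.459
grasp_force: 41.3
```

Call:
jog_arm(dr=[[0,0,0],[0,0,0],[0,0,0],[0,0,1],[0,0,1],[0,0,1],[0,0,1],[0,0,1],[0,0,1],[0,0,1]], translation=[[0,0,-0.4],[0,0,-0.8],[0,0,-1],[0,0,-1],[0,0,-1],[0,0,-1],[0,0,-1],[0,0,-1],[0,0,-0.3],[0,0,0]], jaw=[0.2,0.2,0.2,0.2,0.2,0.2,0.2,0.2,0.2,0.2])

```text
clock: 34.95
position: [0.4404, -0.217, 0.1933]
ee_rot: [0.657, 0.754, 0.0, 0.002]
ft_force: [-0.4, 0.6, -1.1]
grip_width: 0.459
grasp_force: 40.4
```

Call:
jog_arm(dr=[[0,0,0.25],[0,0,0],[0,0,0],[0,0,0],[0,0,0],[0,0,0],[0,0,0],[0,0,0],[0,0,0],[0,0,0]], translation=[[0,0,0],[0.6,0.2,0],[1,0.35,0],[1,0.35,0],[1,0.35,0],[1,0.35,0],[1,0.35,0],[1,0.35,0],[1,0.35,0],[1,0.35,0]], jaw=[0.2,0.2,0.2,0.2,0.2,0.2,0.2,0.2,0.2,0.2])

```text
clock: 35.95
position: [0.4878, 0.0068, 0.191]
ee_rot: [0.662, 0.749, -0.0, 0.0]
ft_force: [0.1, -0.6, 0.8]
grip_width: 0.458
grasp_force: 40.4
```

Call:
jog_arm(dr=[[0,0,0],[0,0,0],[0,0,0],[0,0,0],[0,0,0],[0,0,0],[0,0,0],[0,0,0],[0,0,0],[0,0,0]], translation=[[1,0.35,0],[1,0.35,0],[1,0.35,0],[1,0.35,0],[1,0.35,0],[1,0.35,0],[1,0.35,0],[1,0.35,0],[1,0.35,0],[1,0.35,0]], jaw=[0.2,0.2,0.2,0.2,0.2,0.2,0.2,0.2,0.2,0.2])

```text
clock: 36.95
position: [0.5444, 0.2653, 0.1908]
ee_rot: [0.662, 0.749, -0.0, -0.0]
ft_force: [-0.1, -0.3, -0.1]
grip_width: 0.458
grasp_force: 40.4
```

Call:
jog_arm(dr=[[0,0,0],[0,0,0],[0,0,0],[0,0,0],[0,0,0],[0,0,0]], translation=[[1,0.35,0],[0.8,0.26,0],[0.26,0,0],[0,0,0],[0,0,0],[0,0,0]], jaw=[0.2,0.2,0.2,0.2,0.2,0.2])

```text
clock: 37.55
position: [0.5537, 0.316, 0.1909]
ee_rot: [0.663, 0.748, -0.0, 0.0]
ft_force: [1.0, 0.1, 0.2]
grip_width: 0.455
grasp_force: 40.4
```

```bash
python3 look.py 8 side wrist
```

```text
[0.5537 0.316  0.1909] [ 0.6632  0.7484 -0.0002  0.0005] 0.4553238708305651 37.55 [-0.0842  0.4692 -0.6878  1.4505  0.3012  1.3289 -0.6704]
```

View pics/p8.png

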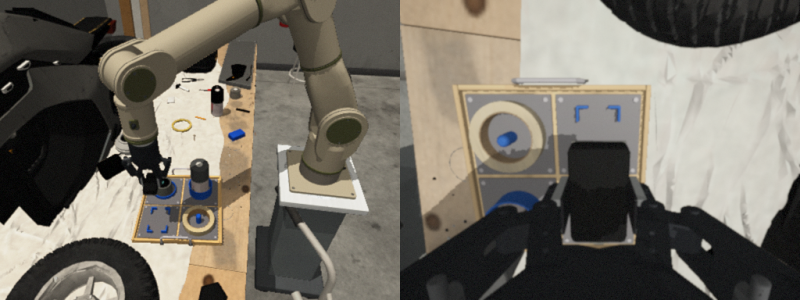

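The block is held square over its stops, whose far corners show at (577..618,112). I lower it.

Call:
jog_arm(dr=[[0,0,0],[0,0,0],[0,0,0],[0,0,0],[0,0,0],[0,0,0],[0,0,0],[0,0,0],[0,0,0],[0,0,0]], translation=[[0.04,0,0.5],[0,0,0.9],[0,0,1],[0,0,1],[0,0,1],[0,0,0.9],[0,0,0.7],[0,0,0.5],[0,0,0.2],[0,0,0]], jaw=[0.2,0.2,0.2,0.2,0.2,0.2,0.2,0.2,0.2,0.2])

```text
clock: 38.65
position: [0.5531, 0.3185, 0.023]
ee_rot: [0.663, 0.749, -0.0, -0.0]
ft_force: [-0.5, 1.0, -0.5]
grip_width: 0.458
grasp_force: 40.4
```

Call:
jog_arm(dr=[[0,0,0],[0,0,0],[0,0,0]], translation=[[0,0,0.06],[0,0,0],[0,0,0]], jaw=[0.2,0.2,0.2])

```text
clock: 38.95
position: [0.5536, 0.3187, 0.0225]
ee_rot: [0.663, 0.749, 0.0, 0.0]
ft_force: [0.1, 0.4, -0.8]
grip_width: 0.461
grasp_force: 40.4
```

Call:
jog_arm(dr=[[0,0,0],[0,0,0],[0,0,0],[0,0,0],[0,0,0],[0,0,0],[0,0,0]], translation=[[0,0,0.09],[0,0,0],[0,0,0],[0,0,0],[0,0,0],[0,0,0],[0,0,0]], jaw=[0.2,0.2,0.6,0.6,0.6,0.6,0.6])

```text
clock: 39.65
position: [0.5532, 0.3185, 0.0195]
ee_rot: [0.663, 0.749, -0.0, 0.0]
ft_force: [0.3, -0.2, -0.7]
grip_width: 0.6
grasp_force: 0.0
```

Call:
jog_arm(dr=[[0,0,0],[0,0,0],[0,0,0],[0,0,0],[0,0,0],[0,0,0],[0,0,0],[0,0,0],[0,0,0],[0,0,0]], translation=[[0,0,-0.3],[0,0,-0.6],[0,0,-1],[0,0,-1],[0,0,-1],[0,0,-1],[0,0,-1],[0,0,-1],[0,0,-0.6],[0,0,0]], jaw=[0.6,0.6,0.6,0.6,0.6,0.6,0.6,0.6,0.6,0.6])

```text
clock: 40.65
position: [0.5539, 0.3193, 0.2101]
ee_rot: [0.663, 0.749, 0.002, 0.001]
ft_force: [0.0, -0.4, -0.5]
grip_width: 0.598
grasp_force: 0.0
```

Call:
jog_arm(dr=[[0,0,0],[0,0,0],[0,0,0],[0,0,0],[0,0,0],[0,0,0],[0,0,0],[0,0,0],[0,0,0],[0,0,0]], translation=[[-0.5,0,0],[-1,0,0],[-1,0,0],[-1,0,0],[-1,0,0],[-1,0,0],[-1,0,0],[-1,0,0],[-1,0,0],[-1,0,0]], jaw=[0.6,0.6,0.6,0.6,0.6,0.6,0.6,0.6,0.6,0.6])

```text
clock: 41.65
position: [0.5813, 0.0804, 0.2055]
ee_rot: [0.663, 0.749, -0.001, -0.001]
ft_force: [0.1, -0.0, 0.1]
grip_width: 0.602
grasp_force: 0.0
```

```bash
python3 look.py 9 side wrist; python3 - <<'E'
from h import *
c=np.load("pics/side9.npz");w=np.load("pics/wrist9.npz")
im=np.zeros((384,800,3),np.uint8)
a=cv2.resize(c["color"][190:320,160:300,::-1],(413,384),interpolation=cv2.INTER_CUBIC);im[:,:413]=a
im[:290,415:800]=cv2.resize(w["color"][:,:,::-1],(385,290))
cv2.imwrite("pics/p9.png",im)
E
```

```text
[0.5813 0.0804 0.2055] [ 0.663   0.7486 -0.001  -0.0007] 0.6019971776999578 41.65 [ 0.2974  0.3302 -0.63    1.5731  0.1992  1.3058 -0.2385]
```

View pics/p9.png

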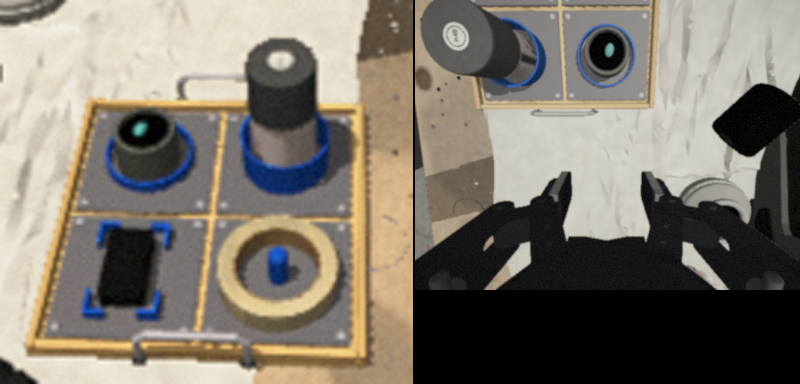

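The side crop shows all four things home: pot in the ring (145,145), can in the cup (280,115), block inside its stops (128,265) and roll flat round the peg (278,268). The arm is clear, so I let it settle and hand in.

Call:
jog_arm(dr=[[0,0,0],[0,0,0],[0,0,0],[0,0,0]], translation=[[0,0,0],[0,0,0],[0,0,0],[0,0,0]], jaw=[0.6,0.6,0.6,0.6])

```text
clock: 42.15
position: [0.5819, 0.0835, 0.2069]
ee_rot: [0.662, 0.749, -0.0, -0.0]
ft_force: [0.3, 0.6, 0.6]
grip_width: 0.6
grasp_force: 0.0
```

```bash
python3 -c "
from workcell import manip
print(manip.hand_in())"
```

```text
the job is handed in; nothing more can be done
None
```

The grey-capped can, pot, cream tape and black sanding block are each in their own holder, placed in the order asked, the look-alikes were not touched, and I handed the job in at about 42 s; the hand-in gave no verdict.

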